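# Set the running clearance of the blue bearing housing with its matching cap and hold it

## Robot

A 6-joint arm with a two-finger parallel gripper is mounted at the origin on a cart in front of the work surface, level with it; the furniture and walls round the work are solid. World frame = base frame: x ahead of the robot, y to its left, z up, the work surface at z = 0. Lengths are in m, angles in rad, forces in N, time in s.
With the tool pointing down it reaches from about 0.375 to 0.975 m from the base axis. Payload 3.8 kg.
Tool frame: the origin (TCP) lies midway between the tips of the shut fingers; the grasp point (between the pads) lies 19 mm behind it; z points along the fingers, y is the direction in which the jaws open and shut (so a half turn about z gives the same grasp; the last joint's range is limited). The gripper opens to 85 mm and grips with 20 to 120 N. Pads are 22 mm wide; open, the fingers measure 114 mm over their backs; the gripper's body (76 mm by 85 mm) begins 54 mm behind the grasp point. The pads swing forward as they close: fully open they stand 13 mm farther back than shut.
Start: joints at [1.308, 0.264, 1.604, -0, 1.274, -0.037], TCP at [0.151, 0.658, 0.231] pointing down, gripper open.
Joint ranges: [-2.63, 2.63], [-0.94, 2.18], [0.31, 2.57], [-1.31, 4.45], [0, 2.66], [-2.55, 2.55]. Speed limits (rad/s): [2.57, 2.57, 3.14, 3.14, 3.14, 3.14].

## Interface

Orientations are given as a rotation vector (axis times angle).
In Python, from workcell import bot gives the robot as it stands.
- The arm moves only by the tool arm_command, never from a script. Its argument "targets" is text: rows parted by semicolons, each of 7 numbers parted by spaces: the shift along the tool's x, y, z in mm, then the turn, a rotation vector about the tool's x, y, z in degrees, then the opening, from 0 (shut) to 1 (fully open). A call has 1 to 10 rows; each row is the pose to reach, as a shift and turn from the pose commanded when the call began, along the tool's axes at that moment; what a row does not reach only later rows make up. A row lasts 1/12 s, in which the tool goes at most 41.7 mm and 7.16 degrees, less where a joint would pass 70% of its speed; a pose out of reach is approached as far as the arm can. A call with a gripper value outside its range is refused whole. The fingers move at their own pace and stop on an object; "newtons" is the grip in N (left out, the last holds). Time passes only in rows, so rows that repeat a pose let the fingers close. It gives the time, the measured TCP pose, the force and the opening at its end, in the units of the state.
- bot.read_state(): the state, without advancing time (a new reading comes with each control period).
- bot.read_camera(name): name is "scene" or "top"; returns (picture, depth): 384x512x3 uint8, blue, green, red; 384x512 float32, m along the optical axis (not along the pixel's ray), 0 where there is no reading.
- bot.camera_params(name): a dict with "fov_y" (degrees; the focal length in pixels is half the picture's height over the tangent of half this angle, whatever the lens; pixels are square), "cx", "cy" (the principal point, pixels), "k1" (the pictures are not rectified: a ray, as slopes to the right and down, at radius r is drawn at 1 + k1 r^2 times it, then the intrinsics apply), "xyz" and "rotation" of the camera in the world. Camera axes: x right, y up, looking along -z (the intrinsics and any distortion apply to the point x, -y, -z); pixel columns grow to the right and rows downward; lengths in m; the calibration is good to about 2 mm. A picture is of the moment at which its call begins. camera_params takes no time and is no camera call.
- bot.finish_job(): hands the job in, once; it reports no verdict.
The state is a dict: "time": time; "q": joint angles; "joint_vel": joint speeds; "joint_torque": joint torques, N m; "tool_pos": TCP position; "tcp_rot": TCP orientation; "wrist_force": force on the tool from outside, world axes, zero at the start; "torque": the same for the moment, N m; "width": opening from 0.0 (shut) to 1.0 (fully open).
Only numpy, scipy, OpenCV 4.12 (cv2) and the standard library are available. Lean on these libraries where they do the work, as an engineer would, in place of code of your own. Each camera call takes 0.05 s, during which the arm holds its last target.

## Task

Fit the blue knurled cap onto the square spindle of the bearing housing with the blue band, and with the cap screw that spindle down clockwise until it bottoms out. Then back it off a quarter turn for running clearance and finish still gripping the cap, seated and motionless, so that a colleague can lock it. Leave the orange cap and orange housing and the other things on the bench alone.

Things in the scene. Friction and masses are not known exactly. Their poses are not given: they have to be found in the camera images.
- blue_cap: Blue knurled round cap, loose, upright on the bench, 39 mm high. Its upper 20 mm is a solid blue knurled grip of 46 mm diameter, below is a 45 mm steel skirt. Origin: centre of the underside, z up. The underside has a square socket, 26 mm wide and 19 mm deep, sides along the cap's x and y axes. White dash on the top along +x. About 0.12 kg.
- orange_cap: Orange knurled cap, otherwise the same as the blue one; belongs to the orange housing, to be left alone. Origin: centre of its underside.
- blue_housing: Fixed grey bearing housing with a bright blue band round the foot of its column (69 mm diameter, 10 to 19 mm above the bench): square flange 84x84x10 mm, 56 mm column up to 55 mm above the bench. Origin: centre of the underside, on the spindle's vertical axis.
- blue_seat (a point): Point on the blue housing's spindle, turning and sinking with it: on the axis, on the upper face of the round steel shoulder (49 mm diameter, 6 mm thick, red dash along +x) where the cap's underside comes to sit. From it a steel square, 24 mm wide, rises 18 mm, its top 4 mm tapered to 19 mm; its sides lie along this point's x and y axes. 61 mm above the bench when bottomed out.
- blue_spindle (a joint): Turn of the blue spindle in rad: grows as it is turned clockwise seen from above (threading down, 8 mm per full turn, right-hand); hard stop (bottomed out) at 3.6, fully up at 0. Friction about 0.1 N m, stays where left. The cap has about 0.09 rad of play each way on the square.
- orange_mark (a point): Point on the rim of the orange housing's spindle, 23.5 mm off its axis; that spindle must not be turned.
- orange_housing: Fixed housing with an orange band round its foot, otherwise the same as the blue one; to be left alone. Origin: centre of the underside.
- tin: Small grey metal tin, 50 mm diameter, 44 mm high; bystander. Origin: centre of the underside.
- reel: Black reel of solder wire, 62 mm diameter, 40 mm high; bystander. Origin: centre of the underside.
- tape: Roll of yellow tape lying flat, 67 mm diameter, 19 mm high; bystander. Origin: centre of the underside.
- red_driver: Red screwdriver lying flat, 145 mm long, 18 mm thick, along its y axis; bystander. Origin: centre of the underside.
- pliers: Long-nose pliers with blue handles lying flat, 148x44x14 mm, along their x axis; bystander. Origin: centre of the underside.
Mind the look-alikes: they are no part of the job. Leave any pink look-alike of the blue_cap alone.

How it is judged:
On the way, in this order (a step that is already met when the one before it is completed fails the run):
1. the blue cap sits on the blue housing's spindle (horizontal distance between blue_cap and blue_seat below 0.004 m and z of blue_cap in the frame of blue_seat below 0.006 m and angle between blue_cap's own z axis and vertical below 0.12 rad and value of joint blue_spindle below 3.45 rad), for 0.2 s.
2. the blue spindle is screwed down until it bottoms out, with the cap on it (value of joint blue_spindle above 3.5 rad and horizontal distance between blue_cap and blue_seat below 0.005 m and z of blue_cap in the frame of blue_seat below 0.009 m), for 0.1 s.
At the end, for the whole second after the job is handed in: Blue spindle a quarter turn (20 degrees either way) back from its stop and still; blue cap seated within 8 mm, centred within 5 mm, upright, gripped by the fingers with over 3 N; orange cap within 30 mm and orange spindle within 10 mm at its rim of where they were (value of joint blue_spindle between 1.68 and 2.38 rad and velocity of joint blue_spindle between -0.05 and 0.05 rad/s and horizontal distance between blue_cap and blue_seat below 0.005 m and z of blue_cap in the frame of blue_seat below 0.008 m and angle between blue_cap's own z axis and vertical below 0.12 rad and contact force between the fingers and blue_cap above 3 N and linear speed of blue_cap below 0.01 m/s and distance of orange_cap from where it was at the start of the episode below 0.03 m and distance of orange_mark from where it was at the start of the episode below 0.01 m); the arm keeps its last pose, push and grip.
It fails at once if the orange cap is moved (distance of orange_cap from where it was at the start of the episode above 0.03 m).
It fails at once if the orange housing's spindle is turned (distance of orange_mark from where it was at the start of the episode above 0.01 m).
It fails at once if another thing on the bench is pushed away (distance of any of tin, reel, tape, red_driver, pliers from where it was at the start of the episode above 0.03 m).
It also fails if it takes over 54 s, if anything falls off the work surface, if the arm or the gripper's body presses on something with over 40 N, if the wrist force passes 120 N, or if a joint passes its speed limit or range.

## Working session

There is one attempt and no reset: what is moved stays moved. The work goes in short steps, Python scripts to look and compute and a tool call to move; the robot and the scene stay as the last step left them, time stands still between calls to the robot, and variables do not carry over. Pictures are saved under pics/ and viewed, and the job is handed in when it is done.

Besides the shell and the picture viewer there is one more tool, called after "Request:" by a JSON object that holds its "fn" and its "kwargs", one argument or row to a line. arm_command: Moves the arm, as the interface text tells. Its arguments: {"type":"object","properties":{"targets":{"type":"string"},"newtons":{"type":"number"}},"required":["targets"]}

```bash
ls; mkdir -p pics; python3 - <<'E'
from workcell import bot
import cv2,numpy as np
s=bot.read_state();print(s)
for n in("scene","top"):
    p,d=bot.read_camera(n);cv2.imwrite(f"pics/{n}0.png",p);np.save(f"{n}0.npy",d)
    print(n,bot.camera_params(n))
E
```

```text
pics
{'time': 0.0, 'q': array([ 1.30810809e+00,  2.64792076e-01,  1.60538355e+00,  1.11291031e-05,
        1.27372074e+00, -3.68944842e-02]), 'joint_vel': array([-0.00030949, -0.0004743 ,  0.00176175,  0.00108469,  0.00145854,
        0.00045327]), 'joint_torque': array([ 1.22484085e-03, -5.15127432e+01, -3.67310500e+01,  1.90990763e-04,
        1.29301954e-02,  8.63903381e-06]), 'tool_pos': array([0.15092032, 0.65714879, 0.22993066]), 'tcp_rot': array([-0.353888  , -3.12123835,  0.00357525]), 'wrist_force': array([ 1.14748111, -0.39209529, -0.08269704]), 'torque': array([-0.01984906, -0.05221479,  0.03686724]), 'width': 1.0022542718466751}
scene {'fov_y': 53.49576151475018, 'cx': 257.6185965910154, 'cy': 197.60180136531272, 'k1': -0.04517959622948491, 'xyz': array([ 0.02307461, -0.61042819,  0.61495256]), 'rotation': array([ 0.83914128, -0.31971601, -0.69211434])}
top {'fov_y': 42.07450878260185, 'cx': 259.0837593327803, 'cy': 194.54579911656168, 'k1': -0.08966159156491554, 'xyz': array([ 0.24986585, -0.14369584,  1.27814999]), 'rotation': array([ 0.16932548, -0.16021836, -1.53111244])}
```

View pics/scene0.png

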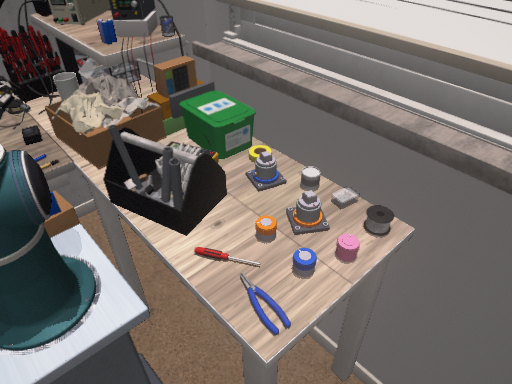

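View pics/top0.png

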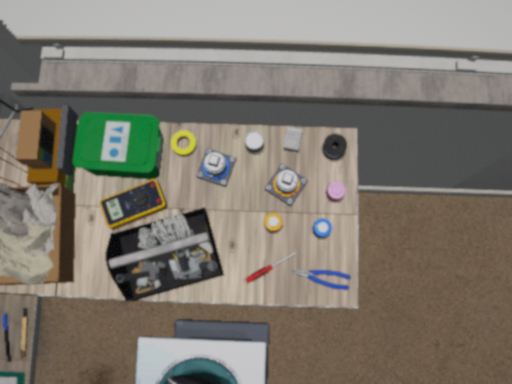

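The scene picture shows the blue cap at (305,260), the pink look-alike at (347,246) and the orange cap at (266,226). The blue-band housing is at (265,175) and the orange-band housing at (308,212). In the top view the blue cap is at (322,228) and the blue housing at (215,165). The blue cap is the only one with a blue grip. I'll confirm it in enlarged crops.

```bash
cat > h.py <<'E'
import numpy as np,cv2
from scipy.spatial.transform import Rotation as R
from workcell import bot
class Cam:
    def __init__(s,n):
        p=bot.camera_params(n);s.f=192/np.tan(np.radians(p['fov_y']/2));s.K=np.array([[s.f,0,p['cx']],[0,s.f,p['cy']],[0,0,1]])
        s.D=np.array([p['k1'],0,0,0,0]);s.c=p['xyz'];s.R=R.from_rotvec(p['rotation']).as_matrix()
        s.F=np.diag([1,-1,-1.])
    def ray(s,uv):
        n=cv2.undistortPointsIter(np.array(uv,float).reshape(-1,1,2),s.K,s.D,None,None,(3,50,1e-10)).reshape(-1,2)
        return np.c_[n,np.ones(len(n))]@s.F@s.R.T
    def at_z(s,uv,z):
        r=s.ray(uv);return s.c+r*((z-s.c[2])/r[:,2])[:,None]
    def at_d(s,uv,d): return s.c+s.ray(uv)*np.asarray(d).reshape(-1,1)
    def proj(s,P):
        q=(np.atleast_2d(P)-s.c)@s.R@s.F
        return cv2.projectPoints(q,np.zeros(3),np.zeros(3),s.K,s.D)[0].reshape(-1,2)
    def cloud(s,d):
        v,u=np.indices(d.shape);P=s.at_d(np.c_[u.ravel(),v.ravel()],d.ravel());P[d.ravel()==0]=np.nan
        return P.reshape(*d.shape,3)
def crop(p,u,v,h,k,name):
    c=p[max(0,v-h):v+h,max(0,u-h):u+h];cv2.imwrite(name,cv2.resize(c,None,fx=k,fy=k,interpolation=cv2.INTER_CUBIC))
E
python3 - <<'E'
from h import *
s=cv2.imread('pics/scene0.png');t=cv2.imread('pics/top0.png')
def cr(p,u,v,h,S): return cv2.resize(p[v-h:v+h,u-h:u+h],(S,S),interpolation=cv2.INTER_CUBIC)
cv2.imwrite('pics/cr1.png',np.vstack([np.hstack([cr(s,305,260,20,300),cr(s,265,170,22,300)]),np.hstack([cr(t,322,228,15,300),cr(t,215,165,22,300)])]))
for n in('scene','top'):
    c=Cam(n);P=c.cloud(np.load(n+'0.npy'));im=cv2.imread(f'pics/{n}0.png')
    hsv=cv2.cvtColor(im,cv2.COLOR_BGR2HSV)
    for nm,b in {'cap':(305,260),'hous':(265,175)}.items() if n=='scene' else {'cap':(322,228),'hous':(215,165)}.items():
        u,v=b;h=20;sub=P[v-h:v+h,u-h:u+h].reshape(-1,3);hs=hsv[v-h:v+h,u-h:u+h].reshape(-1,3)
        z=sub[:,2]
        print(n,nm,'bench',np.nanpercentile(z,5),'max',np.nanpercentile(z,[90,95,98,99.5]))
        if nm=='cap':
            m=(hs[:,0]>100)&(hs[:,0]<125)&(hs[:,1]>130)&(z>0.033)
        else: m=(z>0.056)
        q=sub[m];print(m.sum(),q.mean(0),q.min(0),q.max(0))
E
```

```text
scene cap bench -0.00249897192404116 max [0.03816427 0.0390219  0.03979152 0.04031573]
183 [ 0.43449866 -0.29457547  0.03798968] [ 0.41497662 -0.31436184  0.03535379] [ 0.45720244 -0.27194486  0.04086434]
scene hous bench -0.0022360014531880635 max [0.0599194  0.06370127 0.07365606 0.08044467]
176 [ 0.58365982 -0.02109169  0.06624269] [ 0.56487461 -0.03851541  0.05605339] [0.61241049 0.01090084 0.08182551]
top cap bench -0.004207174751745968 max [0.03813947 0.04028256 0.04206757 0.04393485]
112 [ 0.43284788 -0.29218307  0.03875914] [ 0.4143825  -0.31253803  0.03305195] [ 0.4575185  -0.2719553   0.04463124]
top hous bench -0.0030045613709226426 max [0.06523456 0.07755526 0.08229371 0.08474336]
309 [ 0.58951765 -0.01716976  0.06859533] [ 0.56585709 -0.04292756  0.05611929] [0.61796646 0.01060245 0.08813802]
```

View pics/cr1.png

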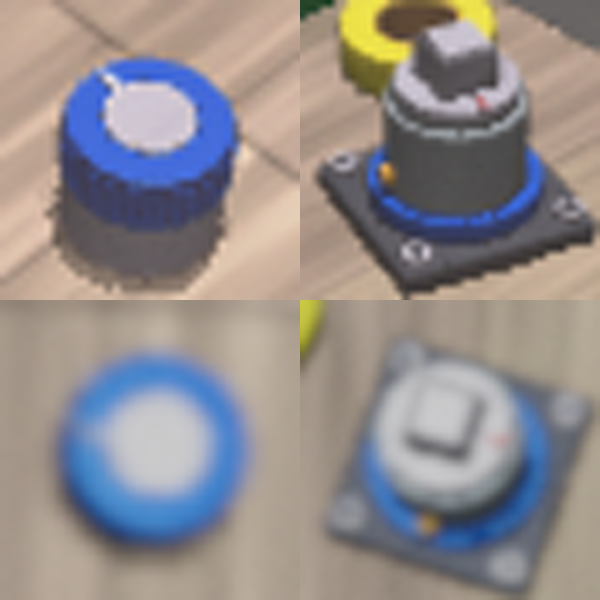

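The crops confirm it: the blue knurled cap has its white dash toward the upper left in the scene view. The blue-band housing has its red dash at about (278,163) in the scene view. Next I'll fit both poses precisely.

```bash
cat > fit.py <<'E'
from h import *
from scipy.optimize import minimize
th=np.linspace(0,2*np.pi,72,endpoint=False);C=np.c_[np.cos(th),np.sin(th)]
def circ(x,y,r,z): return np.c_[x+r*C[:,0],y+r*C[:,1],np.full(72,z)]
S=8
def hullmask(cam,P,box):
    u0,v0,u1,v1=box;q=cam.proj(P);h=cv2.convexHull(q.astype(np.float32)).reshape(-1,2)
    h=((h+0.5-[u0,v0])*S*16).astype(np.int32)
    m=np.zeros(((v1-v0)*S,(u1-u0)*S),np.uint8);cv2.fillPoly(m,[h],1,shift=4);return cv2.resize(m.astype(np.float32),(u1-u0,v1-v0),interpolation=cv2.INTER_AREA)
def fitcap(name,im,uv,z0=0.019,z1=0.039,hue=(100,128)):
    cam=Cam(name);u,v=uv;h=24;box=(u-h,v-h,u+h,v+h)
    hs=cv2.cvtColor(im[v-h:v+h,u-h:u+h],cv2.COLOR_BGR2HSV)
    m=((hs[...,0]>hue[0])&(hs[...,0]<hue[1])&(hs[...,1]>120)).astype(np.uint8)
    cs,_=cv2.findContours(m,cv2.RETR_EXTERNAL,cv2.CHAIN_APPROX_NONE);c=max(cs,key=cv2.contourArea)
    M=np.zeros_like(m);cv2.drawContours(M,[cv2.convexHull(c)],-1,1,-1);M=M.astype(np.float32)
    p0=cam.at_z([uv],z1)[0][:2]
    f=lambda p:np.abs(hullmask(cam,np.r_[circ(*p,.023,z0),circ(*p,.023,z1)],box)-M).sum()
    r=minimize(f,p0,method='Nelder-Mead',options=dict(initial_simplex=[p0,p0+[.004,0],p0+[0,.004]],xatol=1e-5))
    return r.x,r.fun,M.sum()
E
python3 - <<'E'
from fit import *
ims={n:cv2.imread(f'pics/{n}0.png') for n in('scene','top')}
print(fitcap('scene',ims['scene'],(305,260)));print(fitcap('top',ims['top'],(322,228)))
s,t=ims['scene'],ims['top']
def cr(p,u,v,w,h,k):
    return cv2.resize(p[v-h:v+h,u-w:u+w],None,fx=k,fy=k,interpolation=cv2.INTER_CUBIC)
cv2.imwrite('pics/hs.png',cr(s,265,170,24,22,16));cv2.imwrite('pics/ht.png',cr(t,215,165,24,22,16))
E
```

```text
(array([ 0.4449952 , -0.28508514]), np.float64(132.734375), np.float32(320.0))
(array([ 0.4368166 , -0.29342172]), np.float64(39.3125), np.float32(248.0))
```

View pics/hs.png

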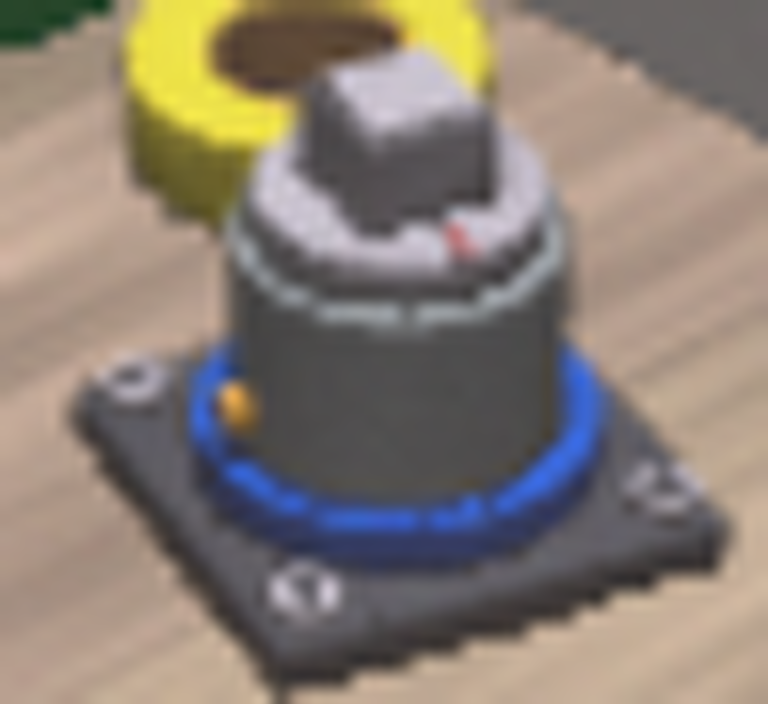

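View pics/ht.png

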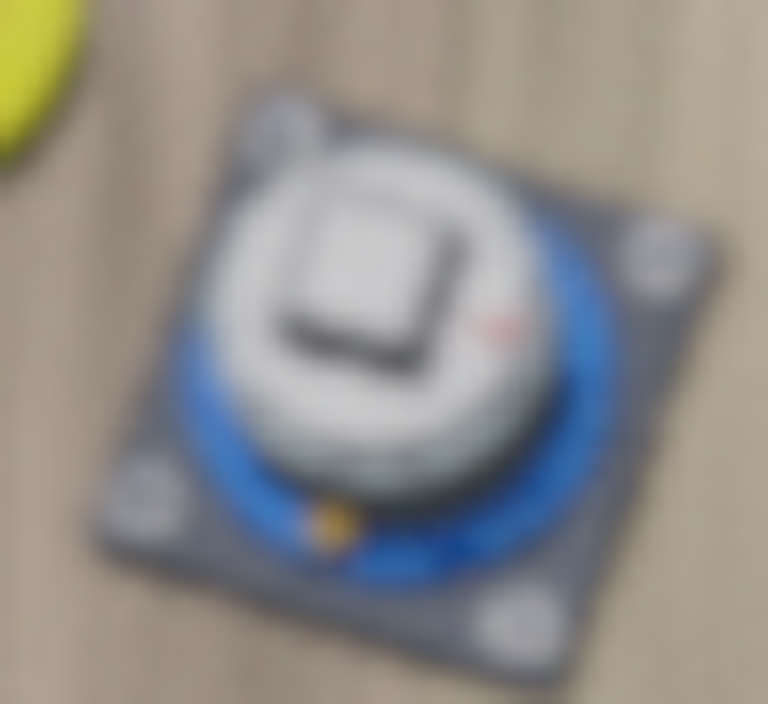

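```bash
cat > hf.py <<'E'
from fit import *
from scipy.optimize import least_squares
fl={'scene':[(75,405),(278,655),(725,525)],'top':[(262,85),(725,240),(565,690),(95,540)]}
sq={'scene':[(330,72),(425,48),(478,110),(375,135)],'top':[(325,195),(440,225),(405,335),(292,310)]}
rd={'scene':(460,240),'top':(498,328)}
off={'scene':(241,148),'top':(191,143)}
def px(n,l): return (np.atleast_2d(l)+.5)/16-.5+off[n]
def sqr(x,y,h,yaw,z):
    a=yaw+np.pi/4+np.arange(4)*np.pi/2;r=h*2**.5
    return np.c_[x+r*np.cos(a),y+r*np.sin(a),np.full(4,z)]
def near(p,q): # residual each p to nearest q
    d=p[:,None]-q[None];return d[np.arange(len(p)),np.argmin((d**2).sum(-1),1)].ravel()
for ns in(['scene'],['top'],['scene','top']):
    def f(p):
        x,y,yf,ys,zs=p;r=[]
        for n in ns:
            c=Cam(n)
            r+=[near(px(n,fl[n]),c.proj(sqr(x,y,.042,yf,.01))),near(px(n,sq[n]),c.proj(sqr(x,y,.0095,ys,zs+.018)))]
        r.append([(zs-.063)/.0015*.5]);return np.concatenate(r)
    best=min((least_squares(f,[.587,-.018,a,b,.063],x_scale=[.01,.01,.3,.3,.003]) for a in(0,.5,1,1.4) for b in(0,.5,1,1.4)),key=lambda r:r.cost)
    print(ns,best.x.round(4),best.cost,best.fun.round(1))
    for n in ns:
        d=Cam(n).at_z(px(n,rd[n]),best.x[4])[0][:2]-best.x[:2];print('red',n,d,np.hypot(*d),np.arctan2(d[1],d[0]))
# cap
for n,uv in(('scene',(305,260)),('top',(322,228))):
    im=cv2.imread(f'pics/{n}0.png');c=Cam(n)
    k=12;u,v=uv;cc=cv2.resize(im[v-22:v+22,u-24:u+24],None,fx=k,fy=k,interpolation=cv2.INTER_CUBIC)
    for P,col in((circ(.4365,-.2935,.023,.039),(0,0,255)),(circ(.4365,-.2935,.023,.019),(0,255,0)),(circ(.4365,-.2935,.0225,.0),(255,255,0))):
        q=((c.proj(P)+.5-[u-24,v-22])*k).astype(np.int32);cv2.polylines(cc,[q],True,col,1)
    cv2.imwrite(f'pics/ov_{n}.png',cc)
E
python3 hf.py
```

```text
['scene'] [ 0.5884 -0.016  -0.294   1.2558  0.0639] 1.674124413720399 [ 0.6  1.1 -0.  -0.6 -0.9 -0.   0.5 -0.3 -0.2 -0.1 -0.1  0.1  0.2 -0.1
  0.3]
red scene [-0.00342949 -0.0176516 ] 0.017981670221763692 -1.762693524088924
['top'] [ 0.5922 -0.0159  1.2823  1.3485  0.0633] 1.2172635456618692 [ 0.5  0.4 -0.5  0.6  0.  -0.7  0.8 -0.2 -0.1  0.  -0.2  0.  -0.4 -0.2
 -0.1  0.1  0.1]
red top [-0.00432723 -0.01905983] 0.01954487154350428 -1.7940459737452696
['scene', 'top'] [ 0.591  -0.0154  1.2772 -0.2582  0.0631] 5.801279361502309 [ 0.1  1.6 -0.6 -0.  -1.4  0.5  0.  -0.2 -0.5  0.2 -0.8  0.5 -0.7  0.1
  0.6  0.  -0.3  0.   0.3 -1.2  1.1 -0.6 -0.1 -0.4 -0.1 -0.6  0.  -0.8
  0.2 -0.2  0. ]
red scene [-0.00522587 -0.01749586] 0.018259655304272548 -1.8610526317589622
red top [-0.0030309  -0.01954135] 0.019774999083612407 -1.7246719896174845
```

```bash
python3 -c "
import cv2,numpy as np
a=cv2.imread('pics/ov_scene.png');b=cv2.imread('pics/ov_top.png');c=np.hstack([a,b]);cv2.imwrite('pics/ov.png',cv2.resize(c,None,fx=.69,fy=.69))"
```

```text
(no output)
```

View pics/ov.png

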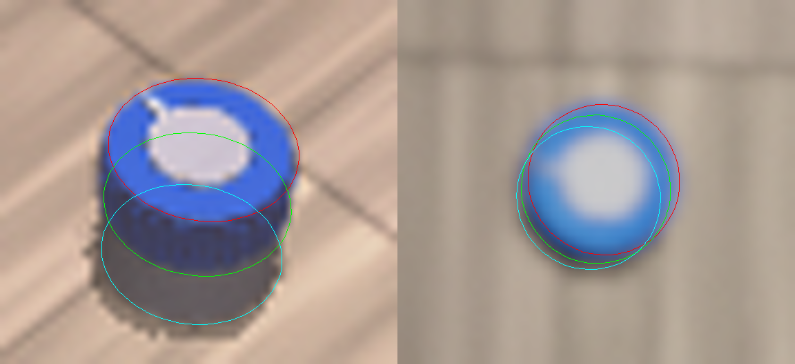

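```bash
python3 - <<'E'
from fit import *
for n,uv in(('scene',(305,256)),('top',(323,228))):
    im=cv2.imread(f'pics/{n}0.png');c=Cam(n);hs=cv2.cvtColor(im,cv2.COLOR_BGR2HSV);u,v=uv;h=11
    sub=hs[v-h:v+h,u-h:u+h];m=((sub[...,1]<90)&(sub[...,2]>150)).astype(np.uint8)
    k,l,st,ce=cv2.connectedComponentsWithStats(m)
    i=l[h,h];vv,uu=np.where(l==i);P=c.at_z(np.c_[uu+u-h,vv+v-h],.039);ctr=P.mean(0)
    print(n,len(uu),ctr, 'px',uu.mean()+u-h,vv.mean()+v-h, (np.percentile(P,2,0)+np.percentile(P,98,0))/2)
    # grip blue region, optimise with correct mask: print mask
    B=((hs[...,0]>100)&(hs[...,0]<128)&(hs[...,1]>100)).astype(np.uint8)[v-18:v+22,u-18:u+18]
    if n=='top':print('\n'.join(''.join('.#'[x] for x in r) for r in B[6:32]))
c=Cam('scene')
# dash: scene crop cr1 (100,70)->inner(115,88)
uv=np.array([(103,72),(113,85)])*40/300-.5+[285,240]
P=c.at_z(uv,.039);d=P[0]-P[1];print(P,np.arctan2(d[1],d[0]))
for q in P: d=q-[.435,-.2925,.039];print(np.arctan2(d[1],d[0]))
c=Cam('top');P=c.at_z(np.array([(92,428)])*30/300.-.5+[[307,213+-30]],.039);print(P)
E
```

```text
scene 199 [ 0.44465761 -0.28490855  0.039     ] px 304.64824120603015 251.0603015075377 [ 0.44748222 -0.28228983  0.039     ]
top 99 [ 0.43724947 -0.29275804  0.039     ] px 322.14141414141415 226.88888888888889 [ 0.43701392 -0.29239383  0.039     ]
....................................
....................................
....................................
..............#######...............
............###########.............
...........#############............
..........#####......####...........
..........####........###...........
.........####..........###..........
..........#............###..........
.........#..............##..........
........###.............##..........
........####...........###..........
........#####..........###..........
.........####..........###..........
.........#####........####..........
.........#######....#####...........
..........##############............
...........#############............
............###########.............
.............########...............
....................................
....................................
....................................
....................................
....................................
[[ 0.43892375 -0.2725119   0.039     ]
 [ 0.43743356 -0.27759229  0.039     ]] 1.2854769992709811
1.376956942692341
1.4089821890272034
[[ 0.44074836 -0.27653257  0.039     ]]
```

```bash
python3 - <<'E'
from fit import *
c=Cam('scene');print(c.at_z([(304.65,255.0),(305,255.3)],.039))
t=Cam('top');print(t.at_z([(322.14,226.9)],.039), t.proj([.4365,-.2925,.039]),c.proj([.4365,-.2925,.039]))
P=c.cloud(np.load('scene0.npy'));sub=P[238:280,283:327].reshape(-1,3);m=(sub[:,2]>.036)
q=sub[m];print(m.sum(),q.mean(0),(np.percentile(q,1,0)+np.percentile(q,99,0))/2,np.median(q[:,2]))
# yaw dash from top
print(R.from_rotvec(bot.read_state()['tcp_rot']).as_matrix().round(3))
E
```

```text
[[ 0.4366755  -0.29217273  0.039     ]
 [ 0.43659795 -0.29318854  0.039     ]]
[[ 0.4372139  -0.29275318  0.039     ]] [[322.03677171 227.17874103]] [[304.71202371 255.13494492]]
305 [ 0.43472254 -0.2933595   0.03830834] [ 0.43545384 -0.29301203  0.03849455] 0.03821782053305889
[[-0.975  0.224 -0.001]
 [ 0.224  0.975 -0.002]
 [ 0.    -0.002 -1.   ]]
```

```bash
python3 - <<'E'
from fit import *
P=Cam('top').cloud(np.load('top0.npy'));Q=Cam('scene').cloud(np.load('scene0.npy'))
for nm,A in(('top',P),('scene',Q)):
    print(nm)
    for y0 in np.arange(-.4,.9,.1):
        r=[]
        for x0 in np.arange(.2,1.0,.1):
            m=(A[...,0]>=x0)&(A[...,0]<x0+.1)&(A[...,1]>=y0)&(A[...,1]<y0+.1)
            r.append('%4.0f'%(1000*np.percentile(A[m][:,2],99.5)) if m.sum()>5 else '   -')
        print('%.1f'%y0,*r)
s=cv2.imread('pics/scene0.png');t=cv2.imread('pics/top0.png')
a=cv2.resize(s[244:268,293:317],(400,400),interpolation=cv2.INTER_CUBIC);b=cv2.resize(t[216:240,311:335],(400,400),interpolation=cv2.INTER_CUBIC)
b=cv2.convertScaleAbs(b,alpha=1.2)
cv2.imwrite('pics/dash.png',np.hstack([a,b]))
E
```

```text
top
-0.4   16   15   42   43   46  531  257    -
-0.3   10   16   44   83   41  527  257    -
-0.2   10   19   44   83   46  510  259    -
-0.1   66  193  162   85   80  510  258    -
-0.0   76  176  133   65   61  510  256    -
0.1  206  165  129  121  123  509  257    -
0.2    5  169   71  123  123  509  257    -
0.3  138  148  138  207  208  509  266    -
0.4  145  153  183  209  238  370    -    -
0.5   23    -    -    7  149  163    -    -
0.6 -735    -    -    -    -    -    -    -
0.7 -490    -    -    -    -    -    -    -
0.8    -    -    -    -    -    -    -    -
scene
-0.4   12   12   39   40   42  473  340    -
-0.3    9   13   40   81  221  456  340    -
-0.2   13   17   41   82  215  440  340    -
-0.1   72  191  157   82  227  425  338    -
-0.0   73  174  132   63  232  410  339    -
0.1  203  161  129  119  230  390  338    -
0.2    2  165   59  120  230  381  338    -
0.3  135  147  135  204  229  364  339    -
0.4  145  152  251  255  304  355    -    -
0.5  138  163  315  360  352  342    -    -
0.6  105  143  250  360  337  329    -    -
0.7    6  142  251  251    2  160    -    -
0.8   60   90  334  329  301   89    -    -
```

View pics/dash.png

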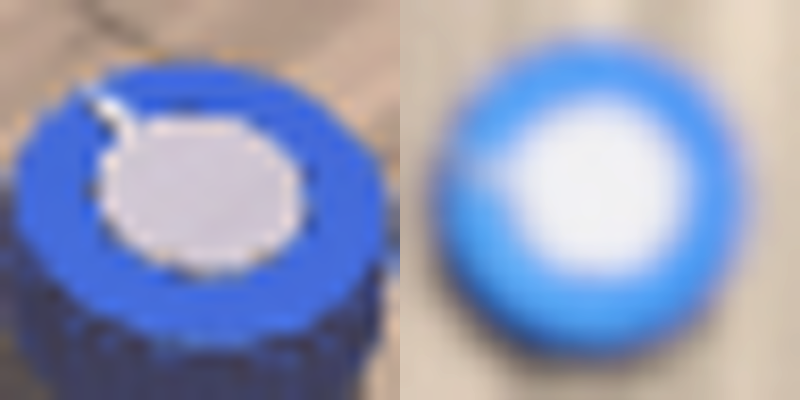

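```bash
cat > kin.py <<'E'
E
python3 - <<'E'
from fit import *
c=Cam('scene');f=lambda l,o:(np.array(l,float)+.5)*24/400-.5+o
P=c.at_z(f([(203,193),(95,92),(125,128)],[293,244]),.039)
d=P[1:]-P[0];print(P[0],d,np.arctan2(d[:,1],d[:,0]))
c=Cam('top');P=c.at_z(f([(200,190),(85,170)],[311,216]),.039)
d=P[1:]-P[0];print(P[0],d,np.arctan2(d[:,1],d[:,0]))
# path in tool axes
s=bot.read_state();T=R.from_rotvec(s['tcp_rot']).as_matrix();p=s['tool_pos']
for az,r,z in[(1.345,.5,.38),(.9,.5,.38),(.4,.5,.38),(0,.5,.38),(-.3,.52,.35),(-.59,.525,.2)]:
    w=np.array([r*np.cos(az),r*np.sin(az),z]);print(az,((w-p)@T*1000).round(),'turn z deg', -np.degrees(az-1.345))
E
```

```text
[ 0.43654635 -0.29245237  0.039     ] [[0.00247321 0.02003916 0.        ]
 [0.0008237  0.01352362 0.        ]] [1.44799834 1.50996351]
[ 0.43716922 -0.29373379  0.039     ] [[0.00248402 0.01736482 0.        ]] [1.42871143]
1.345 [  -0. -175. -150.] turn z deg -0.0
0.9 [-215. -223. -150.] turn z deg 25.49662188332163
0.4 [-405. -382. -149.] turn z deg 54.14451163986279
0 [-487. -563. -149.] turn z deg 77.06282344509572
-0.3 [-519. -713. -119.] turn z deg 94.25155729902042
-0.59 [-491. -861.   32.] turn z deg 110.8673333578143
```

Request:
{"fn": "arm_command", "kwargs": {
  "targets": "0 -60 -90 0 0 0 1;0 -120 -150 0 0 0 1;0 -175 -150 0 0 0 1;0 -175 -150 0 0 0 1;0 -175 -150 0 0 0 1;0 -175 -150 0 0 0 1;-215 -223 -150 0 0 5 1;-215 -223 -150 0 0 10 1;-215 -223 -150 0 0 10 1;-215 -223 -150 0 0 10 1"
}}

```text
time: 0.93
tool_pos: [0.2631, 0.4143, 0.3814]
tcp_rot: [0.623, 3.079, 0.001]
wrist_force: [0.4, 0.7, -0.2]
width: 0.996
```

```bash
cat > rel.py <<'E'
from h import *
import sys
def rel(w,yaw=None):
    s=bot.read_state();T=R.from_rotvec(s['tcp_rot']).as_matrix();d=(np.array(w)-s['tool_pos'])@T*1000
    y=np.arctan2(T[1,0],T[0,0]);o=''
    if yaw is not None: o=round(np.degrees((y-yaw+np.pi)%(2*np.pi)-np.pi),1)
    return d.round(1),o
if __name__=='__main__':
    s=bot.read_state();T=R.from_rotvec(s['tcp_rot']).as_matrix()
    print('t',s['time'],'q',s['q'].round(3),'pos',s['tool_pos'].round(4),'yaw',np.arctan2(T[1,0],T[0,0]).round(3),'z',T[:,2].round(4),'F',s['wrist_force'].round(1),'M',s['torque'].round(2),'w',round(s['width'],3))
    for a in sys.argv[1:]:
        v=[float(x) for x in a.split(',')];print(a,rel(v[:3],v[3] if len(v)>3 else None))
E
python3 rel.py .46,.195,.38 .5,0,.38 .497,-.15,.35,2.27 .4365,-.2925,.15,2.27 .4365,-.2925,.01,2.27
```

```text
t 0.9333 q [ 0.954 -0.148  1.768  0.     1.521 -0.218] pos [0.2631 0.4143 0.3814] yaw 2.743 z [ 4.e-04  5.e-04 -1.e+00] F [ 0.4  0.7 -0.2] M [0.02 0.04 0.02] w 0.996
.46,.195,.38 (array([-266.6, -125.6,    1.3]), '')
.5,0,.38 (array([-379.3, -289.7,    1.2]), '')
.497,-.15,.35,2.27 (array([-434.8, -429.1,   31.2]), np.float64(27.1))
.4365,-.2925,.15,2.27 (array([-434.4, -584.1,  231.1]), np.float64(27.1))
.4365,-.2925,.01,2.27 (array([-434.3, -584.2,  371.1]), np.float64(27.1))
```

Request:
{"fn": "arm_command", "kwargs": {
  "targets": "-267 -126 0 0 0 5 1;-267 -126 0 0 0 10 1;-267 -126 0 0 0 15 1;-267 -126 0 0 0 20 1;-267 -126 0 0 0 27 1;-267 -126 0 0 0 27 1;-267 -126 0 0 0 27 1;-379 -290 0 0 0 27 1;-379 -290 0 0 0 27 1;-379 -290 0 0 0 27 1"
}}

```text
time: 1.77
tool_pos: [0.4826, 0.0737, 0.3806]
tcp_rot: [-1.326, -2.847, 0.001]
wrist_force: [0.7, 0.6, -0.2]
width: 1.005
```

```bash
python3 rel.py .5,0,.38 .497,-.15,.3,2.27 .4365,-.2925,.12,2.27
```

```text
t 1.7667 q [ 0.101 -0.152  1.773 -0.     1.522 -0.599] pos [0.4826 0.0737 0.3806] yaw 2.27 z [-1.1e-03 -1.0e-04 -1.0e+00] F [ 0.7  0.6 -0.2] M [ 0.03 -0.06 -0.1 ] w 1.005
.5,0,.38 (array([-67.6, -34.1,   0.6]), '')
.497,-.15,.3,2.27 (array([-180.6, -132.9,   80.6]), np.float64(0.0))
.4365,-.2925,.12,2.27 (array([-250.8, -270.7,  260.7]), np.float64(0.0))
```

Request:
{"fn": "arm_command", "kwargs": {
  "targets": "-181 -133 80 0 0 0 1;-181 -133 80 0 0 0 1;-181 -133 80 0 0 0 1;-181 -133 80 0 0 0 1;-181 -133 80 0 0 0 1;-181 -133 80 0 0 0 1;-251 -271 260 0 0 0 1;-251 -271 260 0 0 0 1;-251 -271 260 0 0 0 1;-251 -271 260 0 0 0 1"
}}

```text
time: 2.6
tool_pos: [0.4537, -0.2494, 0.1733]
tcp_rot: [1.326, 2.848, -0.0]
wrist_force: [0.9, -0.6, -0.6]
width: 0.999
```

```bash
python3 rel.py .4365,-.2925,.06,2.27 .4365,-.2925,.01,2.27
```

```text
t 2.6 q [-0.551  0.011  2.    -0.     1.13  -1.25 ] pos [ 0.4537 -0.2494  0.1733] yaw 2.27 z [ 0. -0. -1.] F [ 0.9 -0.6 -0.6] M [-0.   -0.04  0.01] w 0.999
.4365,-.2925,.06,2.27 (array([-21.9, -40.9, 113.3]), np.float64(-0.0))
.4365,-.2925,.01,2.27 (array([-21.9, -40.9, 163.3]), np.float64(-0.0))
```

Request:
{"fn": "arm_command", "kwargs": {
  "targets": "-22 -41 60 0 0 0 1;-22 -41 80 0 0 0 1;-22 -41 120 0 0 0 1;-22 -41 140 0 0 0 1;-22 -41 155 0 0 0 1;-22 -41 165 0 0 0 1;-22 -41 165 0 0 0 1;-22 -41 165 0 0 0 1"
}}

```text
time: 3.27
tool_pos: [0.4376, -0.2915, 0.0099]
tcp_rot: [-1.326, -2.848, -0.0]
wrist_force: [0.4, -0.2, 0.6]
width: 0.998
```

```bash
python3 rel.py .4365,-.2925,.008,2.27; python3 - <<'E'
from h import *
p,d=bot.read_camera('scene');np.save('s1.npy',d);cv2.imwrite('pics/s1.png',p);crop(p,305,240,50,7,'pics/s1c.png')
E
```

```text
t 3.2667 q [-0.635  0.231  2.103 -0.     0.808 -1.334] pos [ 0.4376 -0.2915  0.0099] yaw 2.27 z [-4.e-04  3.e-04 -1.e+00] F [ 0.4 -0.2  0.6] M [-0.   -0.01  0.02] w 0.998
.4365,-.2925,.008,2.27 (array([-0.1, -1.4,  1.9]), np.float64(0.0))
```

View pics/s1c.png

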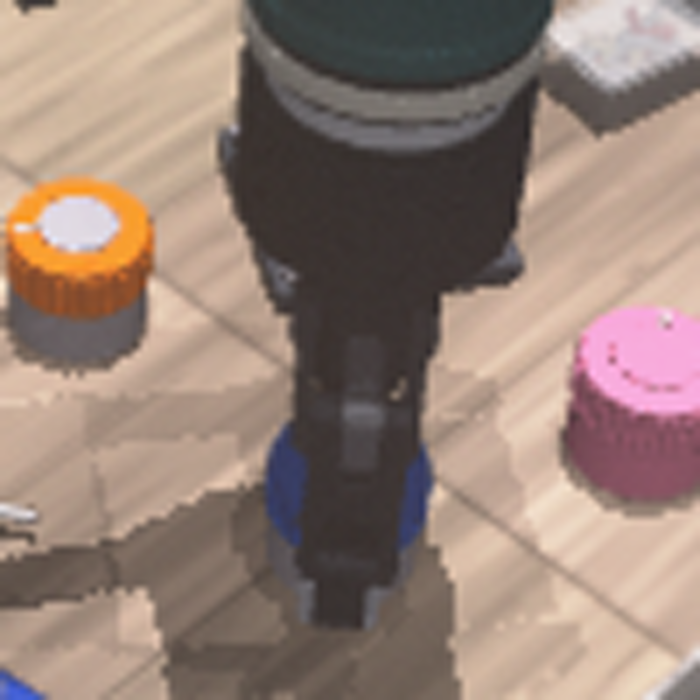

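The near finger is centred on the blue cap: finger at about x 345, cap spanning 267 to 432 in the crop. Closing.

Request:
{"fn": "arm_command", "kwargs": {
  "targets": "0 -1 2 0 0 0 1;0 -1 2 0 0 0 0;0 -1 2 0 0 0 0;0 -1 2 0 0 0 0;0 -1 2 0 0 0 0;0 -1 2 0 0 0 0;0 -1 2 0 0 0 0;0 -1 2 0 0 0 0",
  "newtons": 60
}}

```text
time: 3.98
tool_pos: [0.4374, -0.2927, 0.009]
tcp_rot: [1.325, 2.847, -0.0]
wrist_force: [-1.6, 0.0, 6.1]
width: 0.519
```

```bash
python3 rel.py
```

```text
t 3.9833 q [-0.637  0.232  2.104  0.     0.804 -1.336] pos [ 0.4374 -0.2927  0.009 ] yaw 2.27 z [ 1.3e-03 -9.0e-04 -1.0e+00] F [-1.6  0.   6.1] M [ 0.15  0.16 -0.04] w 0.519
```

Request:
{"fn": "arm_command", "kwargs": {
  "targets": "0 0 -10 0 0 0 0;0 0 -20 0 0 0 0;0 0 -40 0 0 0 0;0 0 -80 0 0 0 0;0 0 -120 0 0 0 0;0 0 -150 0 0 0 0;0 0 -150 0 0 0 0"
}}

```text
time: 4.57
tool_pos: [0.4411, -0.2955, 0.1669]
tcp_rot: [1.32, 2.835, -0.005]
wrist_force: [1.8, -1.7, 0.0]
width: 0.518
```

```bash
python3 rel.py .59,-.016,.15,3.717;python3 - <<'E'
from h import *
p,d=bot.read_camera('scene');cv2.imwrite('pics/s2.png',p);crop(p,305,210,50,7,'pics/s2c.png')
E
```

```text
t 4.5667 q [-0.637  0.033  1.991 -0.     1.103 -1.336] pos [ 0.4411 -0.2955  0.1669] yaw 2.27 z [ 0.0119 -0.0088 -0.9999] F [ 1.8 -1.7  0. ] M [-0.02 -0.05 -0.02] w 0.518
.59,-.016,.15,3.717 (array([118.3, 293.7,  16.3]), np.float64(-82.9))
```

View pics/s2c.png

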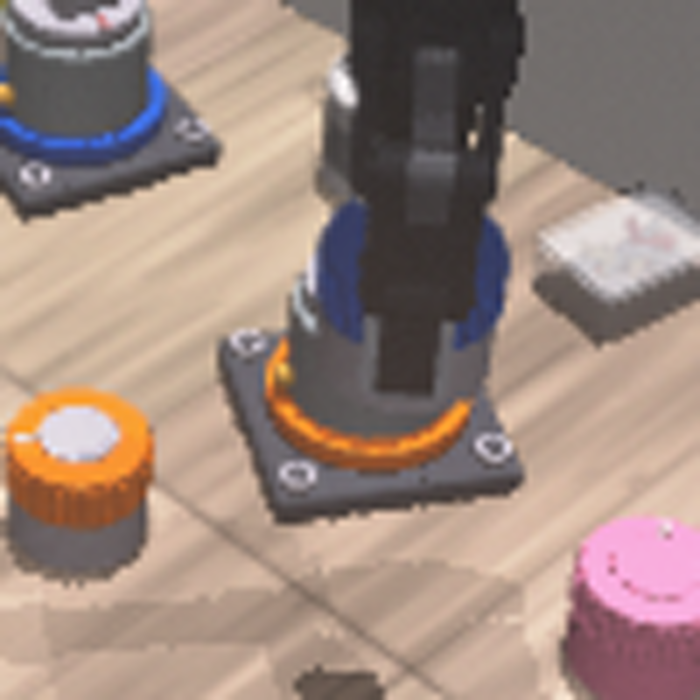

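Request:
{"fn": "arm_command", "kwargs": {
  "targets": "20 35 0 0 0 -7 0;40 70 0 0 0 -14 0;60 105 0 0 0 -21 0;75 140 0 0 0 -28 0;90 175 0 0 0 -35 0;100 210 0 0 0 -42 0;108 240 0 0 0 -49 0;114 265 5 0 0 -56 0;118 285 10 0 0 -63 0;118 294 15 0 0 -70 0"
}}

```text
time: 5.45
tool_pos: [0.586, -0.01, 0.1415]
tcp_rot: [0.56, -3.09, -0.002]
wrist_force: [0.6, 0.0, -0.9]
width: 0.52
```

Request:
{"fn": "arm_command", "kwargs": {
  "targets": "0 0 0 0 0 -7 0;0 0 0 0 0 -13 0;0 0 0 0 0 -13 0;0 0 0 0 0 -13 0"
}}

```text
time: 5.78
tool_pos: [0.5848, -0.0125, 0.1416]
tcp_rot: [0.889, -3.011, -0.001]
wrist_force: [-0.1, 0.1, -1.2]
width: 0.523
```

```bash
python3 rel.py .59,-.016,.1,3.717;python3 - <<'E'
from h import *
for n,u,v in(('scene',265,160),('top',215,165)):
    p,d=bot.read_camera(n);cv2.imwrite(f'pics/{n}3.png',p);np.save(f'{n}3.npy',d);crop(p,u,v,36,10,f'pics/{n}3c.png')
E
```

```text
t 5.7833 q [-0.064  0.169  1.891  0.     1.084 -2.209] pos [ 0.5848 -0.0125  0.1416] yaw -2.567 z [-2.4e-03  2.0e-04 -1.0e+00] F [-0.1  0.1 -1.2] M [ 0.04  0.   -0.03] w 0.523
.59,-.016,.1,3.717 (array([-2.6, -5.8, 41.6]), np.float64(-0.1))
```

View pics/scene3c.png

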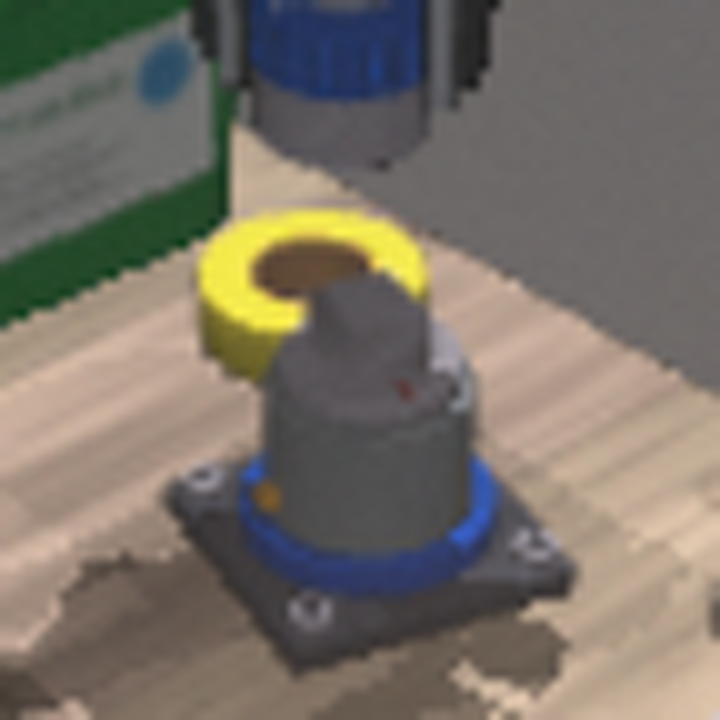

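View pics/top3c.png

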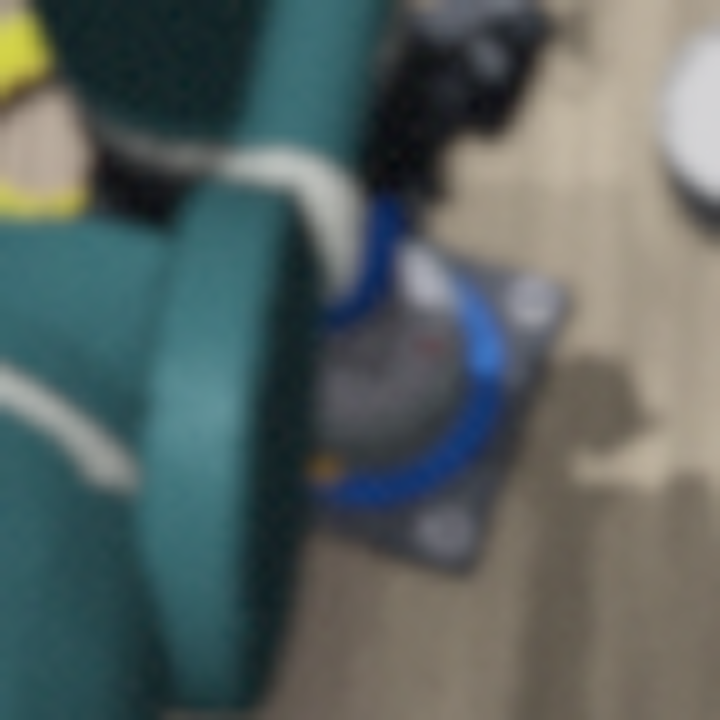

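```bash
cat > ov3.py <<'E'
from fit import *
import sys
n,out,x,y,z,hx,hy,sz,sy=sys.argv[1],sys.argv[2],*map(float,sys.argv[3:10])
c=Cam('scene');im=cv2.imread(n);u0,v0,u1,v1=228,85,302,205;k=7
if len(sys.argv)>10: u0,v0,u1,v1=map(int,sys.argv[10].split(','))
cc=cv2.resize(im[v0:v1,u0:u1],None,fx=k,fy=k,interpolation=cv2.INTER_CUBIC)
def sqr(x,y,h,yaw,z):
    a=yaw+np.pi/4+np.arange(4)*np.pi/2;r=h*2**.5
    return np.c_[x+r*np.cos(a),y+r*np.sin(a),np.full(4,z)]
def dr(P,col): cv2.polylines(cc,[((c.proj(P)+.5-[u0,v0])*k).round().astype(np.int32)],True,col,1)
dr(circ(x,y,.0225,z),(255,255,0));dr(circ(x,y,.023,z+.019),(0,255,0));dr(circ(x,y,.023,z+.039),(0,0,255))
dr(circ(hx,hy,.0245,sz),(0,0,255));dr(sqr(hx,hy,.0095,sy,sz+.018),(0,255,255));dr(sqr(hx,hy,.012,sy,sz+.014),(0,255,0))
dr(circ(hx,hy,.0345,.019),(0,255,255));dr(circ(hx,hy,.028,.055),(0,255,0))
cv2.imwrite(out,cc);print(cc.shape)
E
python3 ov3.py pics/scene3.png pics/ov3.png .5848 -.0125 .1326 .59 -.016 .0635 -1.82 228,115,302,200
python3 ov3.py pics/scene0.png pics/ov0.png .5848 -.0125 .1326 .59 -.016 .0635 -1.82 228,115,302,200
```

```text
(595, 518, 3)
(595, 518, 3)
```

View pics/ov3.png

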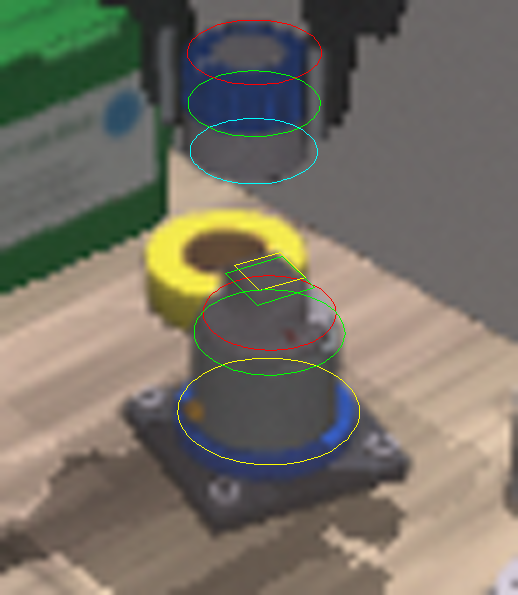

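View pics/ov0.png

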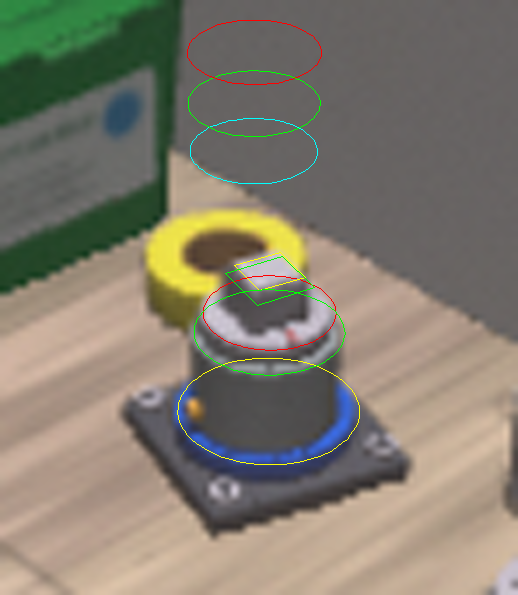

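```bash
python3 - <<'E'
from h import *
p=cv2.imread('pics/scene3.png');c=p[112:145,245:285];c=cv2.convertScaleAbs(c,alpha=1.8,beta=10);cv2.imwrite('pics/cap3.png',cv2.resize(c,None,fx=18,fy=18,interpolation=cv2.INTER_CUBIC))
E
```

```text
(no output)
```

View pics/cap3.png

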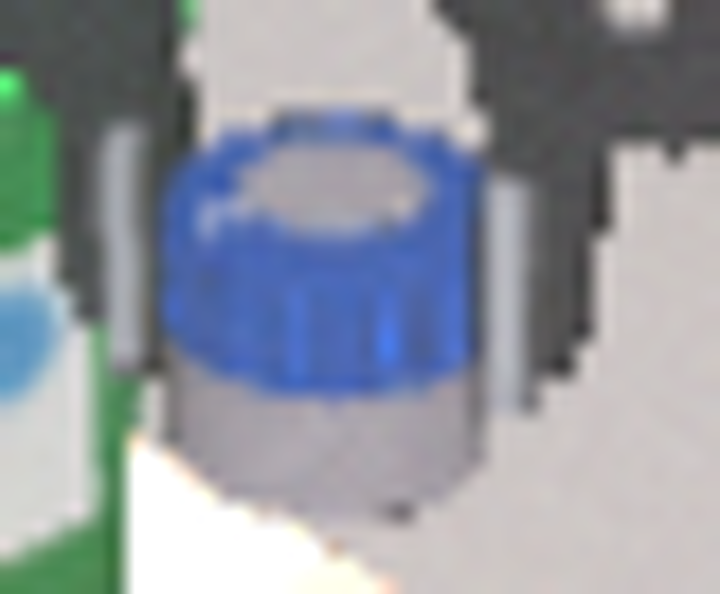

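```bash
python3 - <<'E'
from fit import *
c=Cam('scene');f=lambda l:(np.array(l,float)+.5)/18-.5+[245,112]
for zt in(.1696,.1716,.1736):
    P=c.at_z(f([(335,192),(203,232),(208,215),(232,205)]),zt);d=P[1:]-P[0];print(zt,P[0].round(4),np.hypot(d[:,0],d[:,1]).round(4),np.arctan2(d[:,1],d[:,0]).round(3))
# silhouette fit: left/right of grip mid, skirt bottom
from scipy.optimize import least_squares
def meas(x,y,z):
    g=c.proj(np.r_[circ(x,y,.023,z+.019),circ(x,y,.023,z+.039)]);s=c.proj(np.r_[circ(x,y,.0225,z)])
    return np.array([g[:,0].min(),g[:,0].max(),s[:,1].max(),g[:,1].min()])
m=np.r_[f([(162,520),(482,110)])];obs=np.array([f([(162,0)])[0][0],f([(482,0)])[0][0],f([(0,520)])[0][1],f([(0,112)])[0][1]])
r=least_squares(lambda p:meas(p[0],p[1],.1326)-obs,[.585,-.012]);print(r.x,r.fun)
r=least_squares(lambda p:meas(*p)-obs,[.585,-.012,.1326]);print(r.x,r.fun)
print(c.proj([[.5848,-.0125,.1716]]),f([(335,192)]))
E
```

```text
0.1696 [ 0.5849 -0.0101  0.1696] [0.0207 0.0181 0.0142] [2.952 2.751 2.649]
0.1716 [ 0.5824 -0.0128  0.1716] [0.0206 0.018  0.0142] [2.952 2.751 2.649]
0.1736 [ 0.5799 -0.0155  0.1736] [0.0205 0.0179 0.0141] [2.952 2.751 2.649]
[ 0.58224092 -0.01043356] [-0.67668769  0.67609862  0.32524533 -0.4198114 ]
[0.60993756 0.01927904 0.10952389] [-0.21808192  0.21804392 -0.17939717  0.18160111]
[[263.77720837 121.8143173 ]] [[263.13888889 122.19444444]]
```

Request:
{"fn": "arm_command", "kwargs": {
  "targets": "-3.5 -6.3 10 0 0 0 0;-3.5 -6.3 25 0 0 0 0;-3.5 -6.3 40 0 0 0 0;-3.5 -6.3 42 0 0 0 0;-3.5 -6.3 42 0 0 0 0;-3.5 -6.3 42 0 0 0 0"
}}

```text
time: 6.38
tool_pos: [0.5923, -0.0163, 0.1008]
tcp_rot: [0.893, -3.012, -0.0]
wrist_force: [-0.0, 0.7, 0.2]
width: 0.523
```

```bash
python3 rel.py .591,-.016,.072,3.717;python3 - <<'E'
from h import *
p,d=bot.read_camera('scene');cv2.imwrite('pics/s4.png',p);c=p[120:190,235:295];c=cv2.convertScaleAbs(c,alpha=1.6,beta=10);cv2.imwrite('pics/s4c.png',cv2.resize(c,None,fx=8,fy=8,interpolation=cv2.INTER_CUBIC))
E
```

```text
t 6.3833 q [-0.07   0.224  1.908 -0.     1.01  -2.217] pos [ 0.5923 -0.0163  0.1008] yaw -2.565 z [-2.e-04  0.e+00 -1.e+00] F [-0.   0.7  0.2] M [0.04 0.03 0.02] w 0.523
.591,-.016,.072,3.717 (array([ 0.9,  1. , 28.8]), np.float64(0.0))
```

View pics/s4c.png

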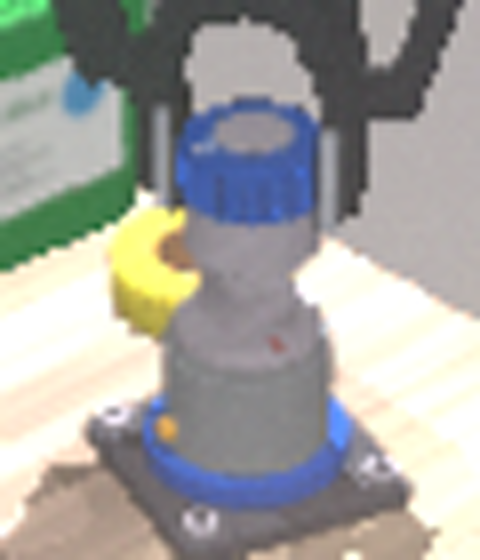

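Request:
{"fn": "arm_command", "kwargs": {
  "targets": "0.5 0.5 4 0 0 0 0;0.5 0.5 8 0 0 0 0;0.5 0.5 10 0 0 0 0;0.5 0.5 12 0 0 0 0;0.5 0.5 13 0 0 0 0;0.5 0.5 14 0 0 0 0;0.5 0.5 15 0 0 0 0;0.5 0.5 15 0 0 0 0"
}}

```text
time: 7.1
tool_pos: [0.5914, -0.0159, 0.0857]
tcp_rot: [0.894, -3.011, -0.0]
wrist_force: [0.3, 0.1, -0.4]
width: 0.518
```

```bash
python3 rel.py .591,-.016,.072,3.717
```

```text
t 7.1 q [-0.069  0.239  1.921 -0.     0.982 -2.217] pos [ 0.5914 -0.0159  0.0857] yaw -2.565 z [-3.e-04 -0.e+00 -1.e+00] F [ 0.3  0.1 -0.4] M [-0.02  0.07 -0.01] w 0.518
.591,-.016,.072,3.717 (array([ 0.3,  0.1, 13.7]), np.float64(0.1))
```

Request:
{"fn": "arm_command", "kwargs": {
  "targets": "0 0 2 0 0 0 0;0 0 4 0 0 0 0;0 0 5 0 0 0 0;0 0 6 0 0 0 0;0 0 7 0 0 0 0;0 0 7 0 0 0 0"
}}

```text
time: 7.6
tool_pos: [0.5913, -0.0159, 0.0786]
tcp_rot: [0.894, -3.011, -0.0]
wrist_force: [-0.9, -0.4, -1.2]
width: 0.518
```

```bash
python3 rel.py .591,-.016,.072,3.717
```

```text
t 7.6 q [-0.069  0.247  1.926 -0.     0.969 -2.217] pos [ 0.5913 -0.0159  0.0786] yaw -2.565 z [-4.e-04  0.e+00 -1.e+00] F [-0.9 -0.4 -1.2] M [-0.   -0.07 -0.02] w 0.518
.591,-.016,.072,3.717 (array([0.3, 0.1, 6.6]), np.float64(0.1))
```

Request:
{"fn": "arm_command", "kwargs": {
  "targets": "0 0 1 0 0 0 0;0 0 2 0 0 0 0;0 0 3 0 0 0 0;0 0 3.5 0 0 0 0;0 0 4 0 0 0 0;0 0 4 0 0 0 0"
}}

```text
time: 8.1
tool_pos: [0.5914, -0.0159, 0.0747]
tcp_rot: [0.894, -3.011, -0.0]
wrist_force: [0.1, 0.7, -1.3]
width: 0.513
```

```bash
python3 rel.py .591,-.016,.072,3.717
```

```text
t 8.1 q [-0.069  0.252  1.928 -0.     0.962 -2.217] pos [ 0.5914 -0.0159  0.0747] yaw -2.564 z [-2.e-04 -0.e+00 -1.e+00] F [ 0.1  0.7 -1.3] M [-0.01  0.02  0.  ] w 0.513
.591,-.016,.072,3.717 (array([0.4, 0.1, 2.7]), np.float64(0.1))
```

Request:
{"fn": "arm_command", "kwargs": {
  "targets": "0 0 0.5 0 0 0 0;0 0 1 0 0 0 0;0 0 1.5 0 0 0 0;0 0 2 0 0 0 0;0 0 2 0 0 0 0"
}}

```text
time: 8.52
tool_pos: [0.5914, -0.0159, 0.0728]
tcp_rot: [0.894, -3.012, -0.0]
wrist_force: [-0.0, 0.8, -1.2]
width: 0.524
```

```bash
python3 rel.py .591,-.016,.072,3.717
```

```text
t 8.5167 q [-0.069  0.254  1.929  0.     0.958 -2.217] pos [ 0.5914 -0.0159  0.0728] yaw -2.565 z [-1.e-04  0.e+00 -1.e+00] F [-0.   0.8 -1.2] M [ 0.06 -0.02 -0.  ] w 0.524
.591,-.016,.072,3.717 (array([0.4, 0.1, 0.8]), np.float64(0.1))
```

Request:
{"fn": "arm_command", "kwargs": {
  "targets": "0 0 0.5 0 0 0 0;0 0 1 0 0 0 0;0 0 1 0 0 0 0"
}}

```text
time: 8.77
tool_pos: [0.5915, -0.0159, 0.0726]
tcp_rot: [0.894, -3.012, -0.0]
wrist_force: [-2.3, -0.1, 4.4]
width: 0.521
```

```bash
python3 rel.py .591,-.016,.072,3.717
```

```text
t 8.7667 q [-0.069  0.255  1.929  0.     0.958 -2.217] pos [ 0.5915 -0.0159  0.0726] yaw -2.565 z [-0.  0. -1.] F [-2.3 -0.1  4.4] M [ 0.08  0.44 -0.  ] w 0.521
.591,-.016,.072,3.717 (array([0.5, 0.2, 0.6]), np.float64(0.1))
```

Request:
{"fn": "arm_command", "kwargs": {
  "targets": "0 0 0.1 0 0 6 0;0 0 0.3 0 0 12 0;0 0 0.4 0 0 18 0;0 0 0.5 0 0 24 0;0 0 0.7 0 0 30 0;0 0 0.8 0 0 36 0;0 0 0.9 0 0 42 0;0 0 1 0 0 48 0;0 0 1.2 0 0 54 0;0 0 1.3 0 0 60 0"
}}

```text
time: 9.6
tool_pos: [0.5916, -0.0151, 0.0714]
tcp_rot: [0.74, 3.053, 0.002]
wrist_force: [-2.6, 3.4, 5.0]
width: 0.519
```

```bash
python3 rel.py .591,-.016,.072;python3 - <<'E'
from h import *
p,d=bot.read_camera('scene');cv2.imwrite('pics/s5.png',p);c=p[120:190,235:295];c=cv2.convertScaleAbs(c,alpha=1.6,beta=10);cv2.imwrite('pics/s5c.png',cv2.resize(c,None,fx=8,fy=8,interpolation=cv2.INTER_CUBIC))
E
```

```text
t 9.6 q [-0.068  0.256  1.93   0.002  0.955 -1.165] pos [ 0.5916 -0.0151  0.0714] yaw 2.666 z [ 4.0e-04  1.2e-03 -1.0e+00] F [-2.6  3.4  5. ] M [0.52 0.32 0.1 ] w 0.519
.591,-.016,.072 (array([ 0.2, -1.1, -0.6]), '')
```

View pics/s5c.png

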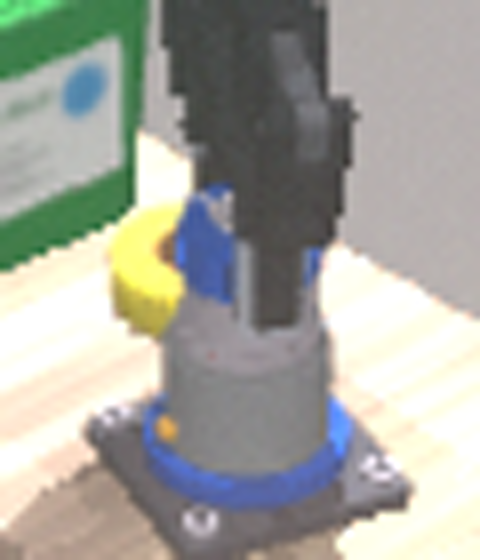

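The red dash has moved from (277,343) to (210,352) in the crop and Mz reads 0.1 N m. So the spindle is turning clockwise with the cap seated.

Request:
{"fn": "arm_command", "kwargs": {
  "targets": "0 0 0.1 0 0 6 0;0 0 0.3 0 0 12 0;0 0 0.4 0 0 18 0;0 0 0.5 0 0 24 0;0 0 0.7 0 0 30 0;0 0 0.8 0 0 36 0"
}}

```text
time: 10.15
tool_pos: [0.5918, -0.015, 0.0706]
tcp_rot: [-1.644, -2.677, -0.002]
wrist_force: [-2.3, 4.3, 4.5]
width: 0.518
```

```bash
python3 rel.py .591,-.016,.072
```

```text
t 10.15 q [-0.068  0.257  1.931  0.002  0.953 -0.539] pos [ 0.5918 -0.015   0.0706] yaw 2.04 z [ 7.0e-04  1.3e-03 -1.0e+00] F [-2.3  4.3  4.5] M [0.68 0.32 0.13] w 0.518
.591,-.016,.072 (array([-0.5, -1.2, -1.4]), '')
```

Request:
{"fn": "arm_command", "kwargs": {
  "targets": "0 0 0.1 0 0 5 0;0 0 0.2 0 0 10 0;0 0 0.3 0 0 15 0"
}}

```text
time: 10.4
tool_pos: [0.5919, -0.0149, 0.0703]
tcp_rot: [-1.978, -2.44, -0.003]
wrist_force: [-1.0, 4.2, 5.1]
width: 0.518
```

```bash
python3 rel.py .591,-.016,.072
```

```text
t 10.4 q [-0.068  0.258  1.931  0.002  0.953 -0.278] pos [ 0.5919 -0.0149  0.0703] yaw 1.779 z [ 8.0e-04  1.4e-03 -1.0e+00] F [-1.   4.2  5.1] M [0.63 0.27 0.07] w 0.518
.591,-.016,.072 (array([-0.9, -1.1, -1.7]), '')
```

Request:
{"fn": "arm_command", "kwargs": {
  "targets": "0 0 0.1 0 0 5 0;0 0 0.2 0 0 10 0"
}}

```text
time: 10.57
tool_pos: [0.592, -0.0149, 0.0701]
tcp_rot: [-2.183, -2.259, -0.003]
wrist_force: [-0.7, 3.3, 4.3]
width: 0.52
```

```bash
python3 rel.py
```

```text
t 10.5667 q [-0.068  0.258  1.931  0.002  0.952 -0.103] pos [ 0.592  -0.0149  0.0701] yaw 1.605 z [ 0.001   0.0015 -1.    ] F [-0.7  3.3  4.3] M [0.68 0.3  0.13] w 0.52
```

Request:
{"fn": "arm_command", "kwargs": {
  "targets": "0 0 0.1 0 0 5 0;0 0 0.2 0 0 10 0"
}}

```text
time: 10.73
tool_pos: [0.5921, -0.0151, 0.07]
tcp_rot: [2.367, 2.065, 0.002]
wrist_force: [-3.8, -5.2, 6.1]
width: 0.519
```

```bash
python3 rel.py
```

```text
t 10.7333 q [-0.068  0.258  1.931  0.     0.952  0.068] pos [ 0.5921 -0.0151  0.07  ] yaw 1.435 z [ 1.1e-03  2.0e-04 -1.0e+00] F [-3.8 -5.2  6.1] M [-0.8   0.5   1.62] w 0.519
```

Request:
{"fn": "arm_command", "kwargs": {
  "targets": "0 0 0.1 0 0 1 0;0 0 0.1 0 0 2 0;0 0 0.1 0 0 2 0"
}}

```text
time: 10.98
tool_pos: [0.592, -0.0157, 0.07]
tcp_rot: [2.396, 2.029, -0.0]
wrist_force: [-1.9, 2.3, 6.3]
width: 0.52
```

```bash
python3 rel.py;python3 - <<'E'
from h import *
p,d=bot.read_camera('scene');cv2.imwrite('pics/s6.png',p);c=p[120:190,235:295];c=cv2.convertScaleAbs(c,alpha=1.6,beta=10);cv2.imwrite('pics/s6c.png',cv2.resize(c,None,fx=8,fy=8,interpolation=cv2.INTER_CUBIC))
E
```

```text
t 10.9833 q [-6.800e-02  2.580e-01  1.931e+00 -1.000e-03  9.520e-01  9.900e-02] pos [ 0.592  -0.0157  0.07  ] yaw 1.405 z [ 0.001  -0.0013 -1.    ] F [-1.9  2.3  6.3] M [0.41 0.38 2.02] w 0.52
```

View pics/s6c.png

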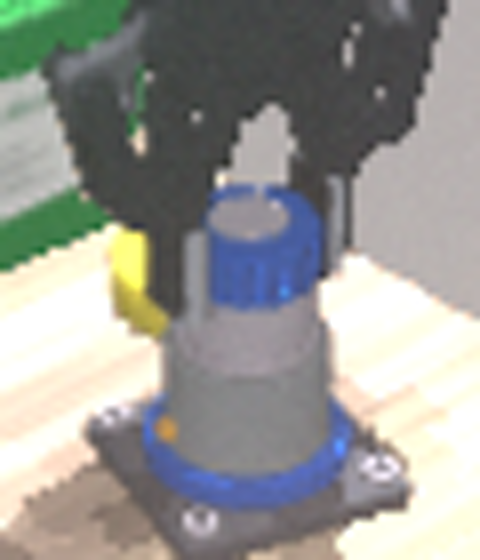

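Mz holds at 2.0 N m with the cap and tool stalled at TCP z 0.0700, where I expected the bottom. Backing off now: about 10° of play, then 90°.

Request:
{"fn": "arm_command", "kwargs": {
  "targets": "0 0 0 0 0 -5 0;0 0 0 0 0 -10 0;0 0 -0.1 0 0 -15 0;0 0 -0.2 0 0 -20 0;0 0 -0.3 0 0 -26 0;0 0 -0.5 0 0 -32 0;0 0 -0.6 0 0 -38 0;0 0 -0.7 0 0 -44 0;0 0 -0.9 0 0 -50 0;0 0 -1 0 0 -55 0"
}}

```text
time: 11.87
tool_pos: [0.5923, -0.0155, 0.0709]
tcp_rot: [1.19, 2.906, 0.002]
wrist_force: [-1.3, 2.7, 3.0]
width: 0.524
```

```bash
python3 rel.py
```

```text
t 11.8667 q [-6.90e-02  2.57e-01  1.93e+00  1.00e-03  9.53e-01 -8.63e-01] pos [ 0.5923 -0.0155  0.0709] yaw 2.364 z [ 1.8e-03  8.0e-04 -1.0e+00] F [-1.3  2.7  3. ] M [ 0.4   0.12 -0.09] w 0.524
```

Request:
{"fn": "arm_command", "kwargs": {
  "targets": "0 0 -0.1 0 0 -5 0;0 0 -0.2 0 0 -11 0;0 0 -0.4 0 0 -17 0;0 0 -0.5 0 0 -23 0;0 0 -0.6 0 0 -29 0;0 0 -0.8 0 0 -35 0;0 0 -0.9 0 0 -40 0;0 0 -1 0 0 -43 0;0 0 -1 0 0 -45 0;0 0 -1 0 0 -45 0"
}}

```text
time: 12.7
tool_pos: [0.5924, -0.0152, 0.0718]
tcp_rot: [-0.006, 3.14, 0.002]
wrist_force: [-0.9, 4.4, 3.8]
width: 0.524
```

```bash
python3 rel.py;python3 - <<'E'
from h import *
for n,(u,v) in dict(scene=(265,155),top=(215,165)).items():
    p,d=bot.read_camera(n);cv2.imwrite(f'pics/{n}7.png',p)
    c=p[v-35:v+35,u-30:u+30];c=cv2.convertScaleAbs(c,alpha=1.6,beta=10);cv2.imwrite(f'pics/{n}7c.png',cv2.resize(c,None,fx=8,fy=8,interpolation=cv2.INTER_CUBIC))
E
```

```text
t 12.7 q [-0.068  0.256  1.929  0.002  0.954 -1.644] pos [ 0.5924 -0.0152  0.0718] yaw -3.138 z [ 0.0019  0.0011 -1.    ] F [-0.9  4.4  3.8] M [0.64 0.07 0.04] w 0.524
```

View pics/scene7c.png

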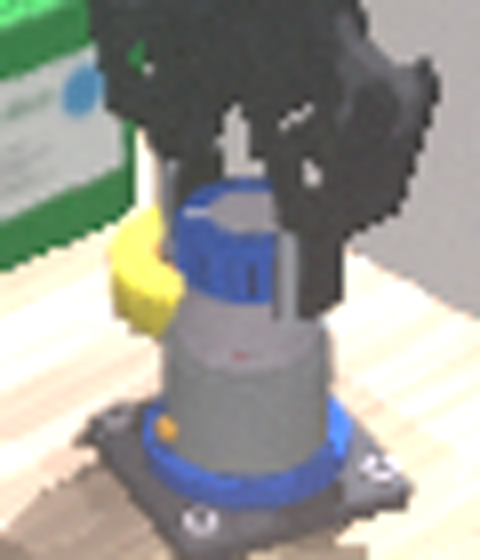

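View pics/top7c.png

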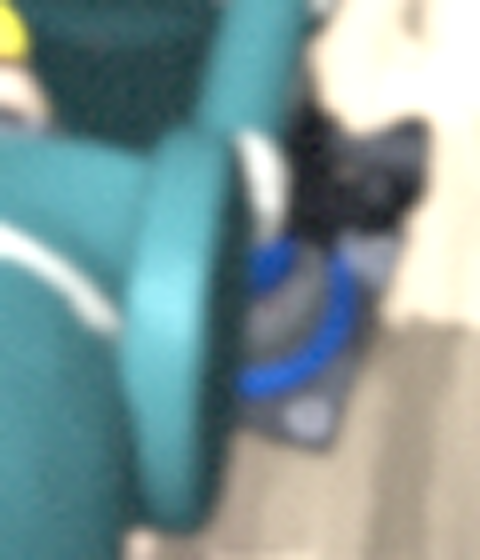

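```bash
python3 - <<'E'
from fit import *
c=Cam('scene')
def ry(l,z): 
    uv=(np.array(l)+.5)/8-.5+[235,120];P=c.at_z([uv],z)[0];d=P[:2]-[.5885,-.016];return np.arctan2(d[1],d[0]),np.hypot(*d)
r4=ry((277,343),.0636);r5=ry((210,352),.0622);r7=ry((241,355),.0628);print(r4,r5,r7)
print('backoff',r7[0]-(r5[0]-1.261),'via r4',r7[0]-(r4[0]-(3.718-1.405)+.05))
E
```

```text
(np.float64(-1.7544834781113212), np.float64(0.017220889976863957)) (np.float64(-2.9231357185220137), np.float64(0.021396823501616858)) (np.float64(-2.4324738341253465), np.float64(0.020266180682108854))
backoff 1.7516618843966674 via r4 1.5850096439859742
```

Request:
{"fn": "arm_command", "kwargs": {
  "targets": "0 0 0 0 0 0 0;0 0 0 0 0 0 0;0 0 0 0 0 0 0;0 0 0 0 0 0 0"
}}

```text
time: 13.13
tool_pos: [0.5923, -0.0153, 0.0718]
tcp_rot: [-0.002, 3.14, 0.002]
wrist_force: [0.1, 4.7, 5.6]
width: 0.524
```

```bash
python3 rel.py; python3 - <<'E'
from h import *
p,d=bot.read_camera('scene');cv2.imwrite('pics/s8.png',p)
a=cv2.imread('pics/scene0.png');print('orange diffs',np.abs(p[210:245,250:282].astype(int)-a[210:245,250:282]).mean())
print(bot.read_state()['joint_vel'].round(4))
E
```

```text
t 13.1333 q [-6.800e-02  2.560e-01  1.929e+00  1.000e-03  9.540e-01 -1.641e+00] pos [ 0.5923 -0.0153  0.0718] yaw -3.141 z [ 0.0018  0.001  -1.    ] F [0.1 4.7 5.6] M [ 0.84 -0.03  0.06] w 0.524
orange diffs 10.214583333333334
[ 0.0008  0.0015 -0.0005 -0.0003  0.0003  0.0008]
```

View pics/s8.png

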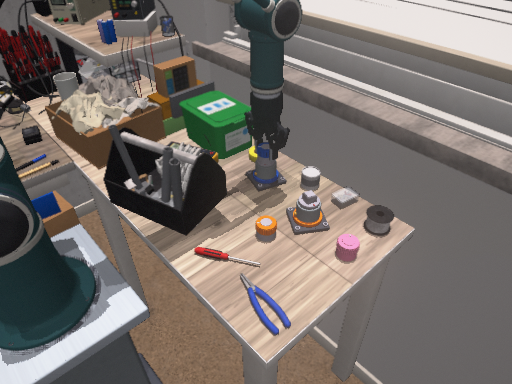

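The bystanders are where they started: orange cap at (266,226), orange housing at (308,212). The cap is seated and gripped on the blue housing at (265,165), and the arm is still. Handing in.

```bash
python3 -c "
from workcell import bot
print(bot.finish_job())"
```

```text
the job is handed in; nothing more can be done
None
```

I fitted the blue cap onto the blue housing's spindle and screwed it clockwise about 2.3 rad to the stop. I then backed it off and handed the job in at about 13 s, still gripping the cap at the 60 N setting. The hand-in gave no verdict.

- **Seating:** the cap touched the shoulder with its underside about 63.6 mm above the bench, which matches the shoulder height I fitted from the pictures (63–64 mm).
- **Bottoming out:** the torque rose from 0.1 to 2.0 N m and the tool stopped 1.8 mm above its final turning-in height change, at TCP z 70.0 mm, where I expected the bottom.
- **Back-off:** the tool turned 1.74 rad back. Taking off about 0.18 rad of play leaves roughly 1.56 rad, close to a quarter turn.
- **At hand-in:** joint speeds were below 0.002 rad/s, the tool was upright within 0.002 rad, and it pressed down with about 5 N.

**Checks that disagreed:** my separate estimates of the back-off were spread out. The red dash gave 1.58 and 1.75 rad, and the rise in height gave about 1.4 rad. All are within the allowed 1.22 to 1.92 rad. The dash-based ones are coarse because the dash is only a pixel or two wide.

**Other things on the bench:** the orange cap, orange housing and other bystanders look unmoved by eye. The pixel comparison around the orange cap gave a mean difference of 10 grey levels. I put that down to the arm's changed shadow and did not check it further.

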